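Load the tipping tray and run the tins down to its tab end

TASK

Set the loose yellow-banded tin flat in the tipping tray, in the half away from the red tab, with the two blue-banded tins already there, which you must not touch. Then press the red tab down until the tray bears firmly, but not hard, on the steel stop block beneath it, and keep it pressed there until all three tins have slid down to the tab end. Ease the tray back up to level without letting it spring or slam, let go, and leave the stop block and the things around it where they are.

Things in the scene. Friction and masses are not known exactly. Their poses are not given: they have to be found in the camera images.
- stand: Dark steel stand of the tray; origin on the work surface under the tray's middle. y runs along the tray towards the red tab, x along the hinge. Foot plate 210 (x) by 90 (y) by 8 mm; side cheeks at x = +-92 mm, 45 mm along y, 125 mm high. The hinge line lies along x, 110 mm above the work surface, over the origin.
- tray (a joint): Tilt of the tray, rad: 0 level (its rest stop), growing as the tab goes down. A spring returns it: about 4.5 N on the tab starts it, 7 N holds it at 0.45, some N more or less as the tins lie; let go, it slams (limit 1.5 rad/s). The stop block ends the tilt between 0.37 and 0.54, by where it stands: feel for it. Tins start sliding at 0.17 to 0.27.
- tray_in (a point): Middle of the aluminium tray's floor (upper face), on the hinge line; turns with the tray. x along the hinge, y along the tray towards the tab, z up out of the floor. Inside 150 mm (x) by 300 mm (y); walls 4 mm thick and 20 mm high, floor 4 mm thick.
- tab (a point): Place to press: upper face of the red tab, 185 mm along y from the hinge line, turning with the tray (axes as tray_in). The tab is a flat red plate outside the end wall, level with the tray floor, 70 mm wide (x), 4 mm thick, from y = 154 to 204 mm.
- stop_block: Loose steel block with a black rubber top under the tab half of the tray, 90 (along the hinge) by 40 by 46 mm high, 1.2 kg; origin mid-underside, axes as the stand. The tray's underside lands on its upper edge nearest the tab. Bear on it with 5 N or more (about 10 to 15 N on the tab in all), never over 24 N on the tray. Do not shift it.
- tin_a_mid (a point): Middle (half-way up) of a flat closed tin with a blue band, 50 mm across, 32 mm high, 80 to 170 g, lying flat in the tray half away from the tab.
- tin_b_mid (a point): Middle of a second tin with a blue band, the same size, in the same half of the tray.
- tin_c_mid (a point): Middle (half-way up) of the loose tin with a yellow band, the same size, standing flat on the work surface to the right of the tray.
- jar: Bystander, leave alone: amber glass jar with a brass lid, 54 mm wide, 85 mm high; origin at the middle of its underside.
- mill: Bystander, leave alone: dark wooden pepper mill, 52 mm wide, 110 mm high; origin at the middle of its underside.
Mind the look-alikes: they are no part of the job. What is meant by the part that bears tin_c_mid is not pink, and is the smaller of those in its own colour.

How it is judged:
On the way, in this order (a step that is already met when the one before it is completed fails the run):
1. the yellow-banded tin lies flat on the level tray, let go, and all three tins are in the half away from the tab (z of tin_a_mid in the frame of tray_in between 0.008 and 0.021 m and z of tin_b_mid in the frame of tray_in between 0.008 and 0.021 m and z of tin_c_mid in the frame of tray_in between 0.008 and 0.021 m and y of each of tin_a_mid, tin_b_mid, tin_c_mid in the frame of tray_in below 0 m and angle between tin_c_mid's own z axis and vertical below 0.05 rad and value of joint tray below 0.03 rad and contact force between the fingers and tin_c below 0.1 N), for 0.3 s.
2. the robot keeps the tray pressed on the stop block with at least 5 N while all three tins lie at the tab end (z of tin_a_mid in the frame of tray_in between 0.008 and 0.021 m and z of tin_b_mid in the frame of tray_in between 0.008 and 0.021 m and z of tin_c_mid in the frame of tray_in between 0.008 and 0.021 m and y of each of tin_a_mid, tin_b_mid, tin_c_mid in the frame of tray_in above 0.055 m and contact force between tray and stop_block above 5 N and contact force between the fingers and tray above 3 N), for 0.5 s.
At the end, for the whole second after the job is handed in: the tray is level again (within 0.03 rad) and untouched, and all three tins lie still and flat on its floor at the tab end (their centres more than 55 mm past the hinge line) (z of tin_a_mid in the frame of tray_in between 0.008 and 0.021 m and z of tin_b_mid in the frame of tray_in between 0.008 and 0.021 m and z of tin_c_mid in the frame of tray_in between 0.008 and 0.021 m and y of each of tin_a_mid, tin_b_mid, tin_c_mid in the frame of tray_in above 0.055 m and value of joint tray below 0.03 rad and contact force between each of the arm, the fingers and tray below 0.1 N and linear speed of each of tin_a, tin_b, tin_c below 0.02 m/s).
It fails at once if the tray is pressed with more than 24 N (contact force between any of the fingers, the arm and tray above 24 N).
It fails at once if the tray springs or slams (turns faster than 1.5 rad/s) (velocity of joint tray above 1.5 rad/s or velocity of joint tray below -1.5 rad/s).
It fails at once if the robot touches a blue-banded tin (contact force between any of the fingers, the arm and tin_a above 1 N or contact force between any of the fingers, the arm and tin_b above 1 N).
It fails at once if the stop block is shifted by more than 15 mm (distance of stop_block from where it was at the start of the episode above 0.015 m).
It fails at once if a bystander is moved by more than 15 mm (distance of any of jar, mill from where it was at the start of the episode above 0.015 m).
It also fails if it takes over 72 s, if anything falls off the work surface, if the arm or the gripper's body presses on something with over 40 N, if the wrist force passes 120 N, or if a joint passes its speed limit or range.

ROBOT

A 7-joint arm with a two-finger parallel gripper is mounted at the origin on the work surface. World frame = base frame: x ahead of the robot, y to its left, z up, the work surface at z = 0. Lengths are in m, angles in rad, forces in N, time in s.
With the tool pointing down it reaches from about 0.4 to 0.875 m from the base axis. Payload 4.4 kg.
Tool frame: the origin (TCP) lies midway between the tips of the shut fingers; the grasp point (between the pads) lies 19 mm behind it (arm.hold_point_z is the distance from the TCP to the grasp point, in m); z points along the fingers, y is the line along which they close (so a half turn about z gives the same grasp; the last joint's range is limited). The gripper opens to 85 mm and grips with 20 to 120 N. Pads are 22 mm wide; open, the fingers measure 114 mm over their backs; the gripper's body (76 mm by 85 mm) begins 54 mm behind the grasp point. The pads swing forward as they close: fully open they stand 13 mm farther back than shut.
Start: joints at [1.212, 0.628, 0.038, 1.517, -0.027, 0.996, -0.02], TCP at [0.188, -0.622, 0.231] pointing down, gripper open.
Joint ranges: [-3.06, 3.06], [-0.37, 2.12], [-1.25, 1.32], [0.18, 2.47], [-1.1, 4.24], [0.23, 1.98], [-2.94, 2.94]. Speed limits (rad/s): [2.57, 2.57, 3.14, 3.14, 3.14, 3.14, 3.14].

INTERFACE

Orientations are given as a rotation vector (axis times angle).
In Python, from station import status, optics, arm, finder gives the robot as it stands.
- The arm moves only by the tool send_rows, never from a script. Its argument "steps" is a list of rows, each an object of numbers: "x", "y", "z": the shift along the tool's x, y, z in m; "spin": the turn about the tool's z in degrees; "hand": the opening in per cent of the stroke, from 0 (shut) to 100 (fully open). In form: [{"x": .., "y": .., "z": .., "spin": .., "hand": ..}, ...]. A call has 1 to 20 rows; each row is the pose to reach, as a shift and turn from the pose commanded when the call began, along the tool's axes at that moment; what a row does not reach only later rows make up. A row lasts 1/8 s, in which the tool goes at most 62.5 mm and 10.7 degrees, less where a joint would pass 70% of its speed; a pose out of reach is approached as far as the arm can. A call with a gripper value outside its range is refused whole. The fingers move at their own pace and stop on an object; "grip_force" is the grip in N (left out, the last holds). Time passes only in rows, so rows that repeat a pose let the fingers close. It gives the time, the measured TCP pose, the force, the opening and the grip force at its end, in the units of the state.
- status.get_state(): the state, without advancing time (a new reading comes with each control period).
- optics.get_image(name): name is "side" or "top"; returns a dict with "frame" (400x640x3 uint8, red, green, blue), "range_z" (400x640 float32, m along the optical axis (not along the pixel's ray), 0 where there is no reading), "fovy" (degrees; the focal length in pixels is half the picture's height over the tangent of half this angle, whatever the lens; pixels are square), "cx", "cy" (the principal point, pixels), "D" ([k1, k2, p1, p2, k3] as OpenCV has them; the pictures are not rectified), "extrinsics" (4x4, takes a point from world to camera coordinates). Camera axes: x right, y down, z forward; pixel columns grow to the right and rows downward; lengths in m; the calibration is good to about 2 mm. A picture is of the moment at which its call begins.
- arm.sign_off(): hands the job in; it is judged then, once.
Trained networks look in the newest picture that a camera, given by its name, has taken for a name from the list of things; names that differ only in an ending like _2 or _b are one class to them, and where a whole thing is asked for, a point or a joint stands for the part that bears it (a point fixed in the world has none). Each returns a list of dicts, best first, with "confidence" (0 to 1); they miss things now and then, are a little off and sometimes report something else, mostly with a low value. They report only what shows in the picture. A call takes as long as a camera call. They do not tell look-alikes from the thing itself.
- finder.boxes_of(camera, target): "centre" ([x, y, z] in m, in the coordinates of the camera as it stood for that picture, good to about 4 mm: the middle of the surface that is visible of it).
- finder.cut_out(camera, target): "region" (400x640 bool, what is visible of it).
The state is a dict: "time_s": time; "joints": joint angles; "joint_vel": joint speeds; "joint_torque": joint torques, N m; "position": TCP position; "orientation": TCP orientation; "force": force on the tool from outside, world axes, zero at the start; "moment": the same for the moment, N m; "grip_width": opening from 0.0 (shut) to 1.0 (fully open); "grasp_force": force on a finger pad.
Only numpy, scipy, OpenCV 4.12 (cv2) and the standard library are available. Lean on these libraries where they do the work, as an engineer would, in place of code of your own. Each camera call takes 0.05 s, during which the arm holds its last target. There are 200 camera calls.

## Working session

There is one attempt and no reset: what is moved stays moved. The work goes in short steps, Python scripts to look and compute and a tool call to move; the robot and the scene stay as the last step left them, time stands still between calls to the robot, and variables do not carry over. Pictures are saved under pics/ and viewed, at most 10 in all, crops included, and the job is handed in when it is done.

Besides the shell and the picture viewer there is one more tool, called after "Emit:" as a command line: name --argument value ..., lists and objects as JSON in quotes. send_rows: Moves the arm, as the interface text tells. Its arguments: {"type":"object","properties":{"steps":{"type":"array"},"grip_force":{"type":"number"}},"required":["steps"]}

```bash
mkdir -p pics; cat > h.py <<'E'
import numpy as np, cv2
from station import status, optics, arm, finder
def cam(n):
    d=optics.get_image(n); f=200/np.tan(np.radians(d["fovy"])/2)
    d["K"]=np.array([[f,0,d["cx"]],[0,f,d["cy"]],[0,0,1.]]); d["E"]=np.array(d["extrinsics"]); d["D"]=np.array(d["D"],float); return d
def world(d,uv,z=None):
    """pixels -> world by depth"""
    uv=np.asarray(uv,float).reshape(-1,2)
    n=cv2.undistortPoints(uv[:,None],d["K"],d["D"])[:,0]
    i=np.round(uv).astype(int); r=d["range_z"][i[:,1],i[:,0]] if z is None else z
    p=np.c_[n,np.ones(len(n))]*np.reshape(r,(-1,1))
    return c2w(d,p)
def c2w(d,p): return (np.asarray(p).reshape(-1,3)-d["E"][:3,3])@d["E"][:3,:3]
def pix(d,w):
    return cv2.projectPoints(np.asarray(w,float).reshape(-1,1,3),cv2.Rodrigues(d["E"][:3,:3])[0],d["E"][:3,3],d["K"],d["D"])[0][:,0]
def cloud(d):
    v,u=np.mgrid[:400,:640]; return world(d,np.c_[u.ravel(),v.ravel()]).reshape(400,640,3)
def save(d,n,crop=None,s=1):
    im=d["frame"][...,::-1]
    if crop: a,b,c,e=crop; im=im[b:e,a:c]
    cv2.imwrite("pics/"+n,cv2.resize(im,None,fx=s,fy=s,interpolation=cv2.INTER_CUBIC))
E
python3 - <<'E'
from h import *
print({k:np.round(v,3) for k,v in status.get_state().items()})
for n in ("top","side"):
    d=cam(n); save(d,n+"0.png"); print(n,d["fovy"],"cam at",c2w(d,[0,0,0]))
    for t in ("stand","tray","tab","stop_block","tin_a_mid","tin_c_mid","jar","mill"):
        for r in finder.boxes_of(n,t):
            w=c2w(d,r["centre"])[0]; print(t,round(r["confidence"],2),w.round(3),pix(d,w)[0].round())
E
```

```text
{'time_s': np.float64(0.0), 'joints': array([ 1.212,  0.629,  0.038,  1.518, -0.027,  0.996, -0.02 ]), 'joint_vel': array([-0.001, -0.002, -0.   ,  0.002,  0.   , -0.001,  0.001]), 'joint_torque': array([-0.0000e+00, -5.6339e+01,  1.2270e+00, -1.9344e+01,  1.1000e-02,
        1.0000e-02, -0.0000e+00]), 'position': array([ 0.187, -0.622,  0.23 ]), 'orientation': array([-3.106, -0.458,  0.   ]), 'force': array([ 0.989, -0.695, -0.225]), 'moment': array([ 0.022, -0.02 ,  0.038]), 'grasp_force': np.float64(0.0), 'grip_width': np.float64(0.998)}
top 48.435072984499755 cam at [[ 0.38841417 -0.04218249  1.13646202]]
stand 0.62 [0.523 0.075 0.113] [279. 227.]
tray 0.87 [0.531 0.081 0.111] [276. 224.]
tray 0.28 [ 0.589 -0.057  0.142] [338. 201.]
tab 0.96 [0.527 0.081 0.111] [276. 225.]
tin_a_mid 0.95 [ 0.507 -0.059  0.143] [336. 236.]
tin_c_mid 0.72 [ 0.626 -0.241  0.03 ] [409. 200.]
tin_c_mid 0.66 [ 0.668 -0.357  0.05 ] [457. 185.]
tin_c_mid 0.56 [ 0.769 -0.307  0.033] [436. 147.]
jar 0.85 [ 0.511 -0.318  0.085] [445. 245.]
mill 0.86 [ 0.465 -0.204  0.081] [396. 261.]
side 48.036287314793185 cam at [[0.45663702 0.69322602 0.77868689]]
stand 0.57 [0.524 0.099 0.112] [352. 246.]
tray 0.93 [0.523 0.106 0.108] [352. 250.]
tray 0.48 [0.522 0.096 0.108] [353. 247.]
tray 0.26 [ 0.589 -0.048  0.143] [335. 183.]
tab 0.96 [0.524 0.111 0.11 ] [351. 251.]
stop_block 0.56 [0.486 0.189 0.033] [362. 311.]
tin_c_mid 0.85 [ 0.671 -0.35   0.045] [326. 139.]
tin_c_mid 0.75 [ 0.77  -0.303  0.035] [288. 146.]
tin_c_mid 0.65 [ 0.625 -0.24   0.028] [334. 169.]
jar 0.69 [ 0.522 -0.312  0.053] [377. 151.]
jar 0.23 [ 0.625 -0.239  0.031] [334. 168.]
mill 0.72 [ 0.465 -0.198  0.074] [394. 173.]
```

View pics/top0.png

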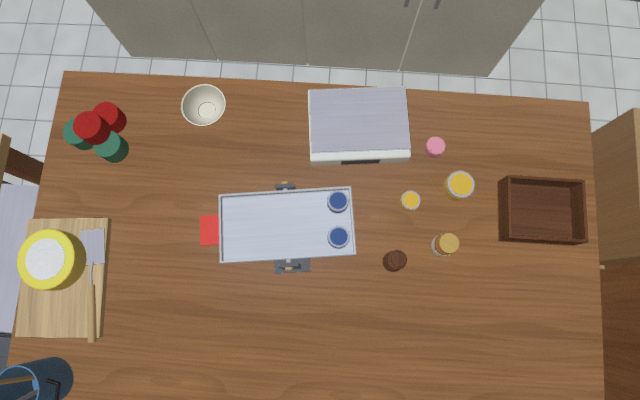

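View pics/side0.png

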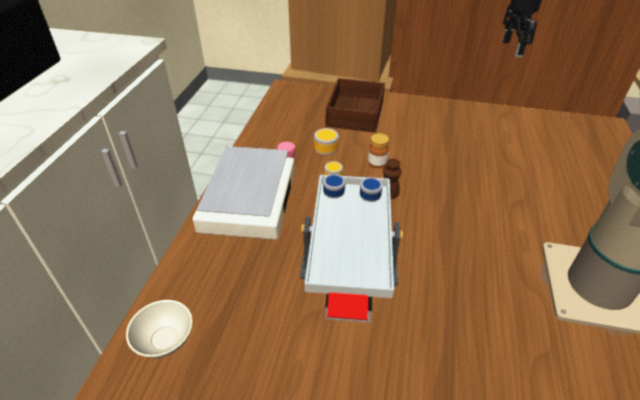

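Candidates: the small yellow tin at top-view (410,200), the large yellow tin at (460,184), the pink tin at (436,146) and the brass jar lid at (448,244). By the description, I choose the small yellow one at (410,200). The tray spans x 218–355 with the red tab at left (209,230), and the blue tins are at (338,201) and (339,237).

```bash
python3 - <<'E'
from h import *
d=cam("top"); P=cloud(d); save(d,"crop.png",(320,130,490,270),4)
ok=d["range_z"]>0
def near(c,r,z0,z1): return ok&(np.hypot(P[...,0]-c[0],P[...,1]-c[1])<r)&(P[...,2]>z0)&(P[...,2]<z1)
for n,c,a,b in (("c",(.626,-.241),.02,.05),("big",(.668,-.357),.02,.07),("pink",(.769,-.307),.02,.07),("a",(.507,-.059),.134,.17),("b",(.589,-.057),.134,.17),("jar",(.511,-.318),.07,.1),("mill",(.465,-.204),.05,.13)):
    m=near(c,.045,a,b); q=P[m]; (x,y),r=cv2.minEnclosingCircle(q[:,:2].astype(np.float32))
    print(n,q.mean(0).round(4),"circ",round(x,4),round(y,4),round(2*r,4),"zmed",np.median(q[:,2]).round(4),len(q))
hsv=cv2.cvtColor(d["frame"],cv2.COLOR_RGB2HSV)
red=ok&(hsv[...,1]>150)&((hsv[...,0]<8)|(hsv[...,0]>172))&near((.52,.27),.12,.08,.14)
q=P[red]; print("tab",q.mean(0).round(4),cv2.minAreaRect(q[:,:2].astype(np.float32)))
m=near((.53,.08),.2,.1,.14)&~red
q=P[m]; R=cv2.minAreaRect(q[:,:2].astype(np.float32)); print("tray",R,cv2.boxPoints(R).round(4).tolist(),np.percentile(q[:,2],[2,50,98]).round(4))
s=cam("side"); Q=cloud(s)
for r in finder.cut_out("side","stop_block")[:2]:
    q=Q[r["region"]&(s["range_z"]>0)]; print("block",r["confidence"],len(q),q.mean(0).round(3),q.min(0).round(3),q.max(0).round(3))
E
```

```text
c [ 0.6259 -0.2426  0.0313] circ 0.6273 -0.2433 0.0505 zmed 0.0317 308
big [ 0.6695 -0.3644  0.0442] circ 0.6719 -0.3671 0.0702 zmed 0.0456 627
pink [ 0.7731 -0.3058  0.0308] circ 0.7744 -0.3075 0.0519 zmed 0.0313 298
a [ 0.508  -0.0635  0.1415] circ 0.4985 -0.0603 0.0693 zmed 0.1417 377
b [ 0.59   -0.0571  0.1417] circ 0.5906 -0.057 0.0499 zmed 0.1419 359
jar [ 0.5158 -0.3272  0.0842] circ 0.5163 -0.328 0.0477 zmed 0.0847 327
mill [ 0.4688 -0.2042  0.0928] circ 0.4704 -0.207 0.0471 zmed 0.1001 307
tab [0.5062 0.2382 0.1094] ((0.5064244866371155, 0.23843351006507874), (0.07006292790174484, 0.04157790541648865), 6.5508270263671875)
tray ((0.5281261801719666, 0.07876652479171753), (0.20629872381687164, 0.350521445274353), 7.4444580078125) [[0.40310001373291016, 0.23919999599456787], [0.44859999418258667, -0.10840000212192535], [0.6531000137329102, -0.08169999718666077], [0.607699990272522, 0.26589998602867126]] [0.1057 0.1099 0.1325]
block 0.71 231 [0.502 0.188 0.028] [ 0.467  0.143 -0.002] [0.566 0.26  0.109]
```

View pics/crop.png

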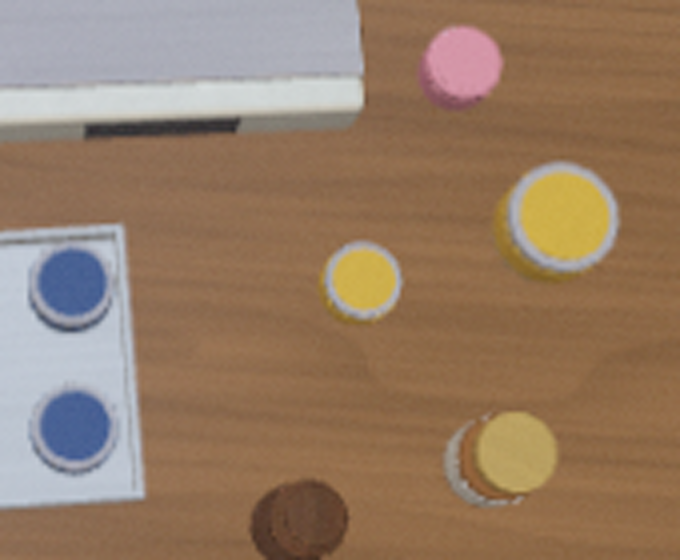

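The crop confirms a small yellow tin at (410,200), 50.5 mm across with its top at 32 mm. The larger yellow one measures 70 mm across and the pink one is excluded. Next I fit the tray walls and work out the first move.

```bash
cat >> h.py <<'E'
from scipy.spatial.transform import Rotation as Rn
def tool(target,yaw=None,s=None):
    """shift in tool axes to a world TCP position; spin (deg) to bring tool y to world yaw (deg, mod 180)"""
    s=s or status.get_state(); R=Rn.from_rotvec(s["orientation"]).as_matrix()
    sh=R.T@(np.array(target)-s["position"]); sp=0
    if yaw is not None: sp=-((yaw-np.degrees(np.arctan2(R[1,1],R[0,1]))+90)%180-90)
    print("pos",np.round(s["position"],4),"tilt",R[:,2].round(3),"shift",sh.round(4),"spin",round(sp,1),"F",np.round(s["force"],2),"grip",round(float(s["grip_width"]),3),"t",s["time_s"])
E
python3 - <<'E'
from h import *
d=cam("top"); P=cloud(d)
m=(np.hypot(P[...,0]-.53,P[...,1]-.06)<.2)&(P[...,2]>.123)&(P[...,2]<.136)
m=cv2.morphologyEx(m.astype(np.uint8),cv2.MORPH_OPEN,np.ones((1,1)))
n,l,st,_=cv2.connectedComponentsWithStats(m,connectivity=8)
k=1+np.argmax(st[1:,4]); q=P[l==k]
R=cv2.minAreaRect(q[:,:2].astype(np.float32)); print(R,cv2.boxPoints(R).round(4).tolist(),st[k],np.median(q[:,2]))
# inner floor: bright, z .105-.115 inside
f=(np.hypot(P[...,0]-.53,P[...,1]-.06)<.2)&(abs(P[...,2]-.110)<.006)
hsv=cv2.cvtColor(d["frame"],cv2.COLOR_RGB2HSV); f&=(hsv[...,1]<60)&(hsv[...,2]>150)
q=P[f]; R=cv2.minAreaRect(q[:,:2].astype(np.float32)); print("floor",R,np.median(q[:,2]))
tool((.627,-.243,.15),7)
E
```

```text
((0.5313848257064819, 0.057071752846241), (0.15962322056293488, 0.306812047958374), 7.611749172210693) [[0.4320000112056732, 0.19859999418258667], [0.4726000130176544, -0.10559999942779541], [0.6308000087738037, -0.0843999981880188], [0.5902000069618225, 0.21969999372959137]] [219 186 137  77 853] 0.1290179508741202
floor ((0.5298006534576416, 0.062051013112068176), (0.16932985186576843, 0.31031543016433716), 8.294110298156738) 0.10944759061431983
pos [ 0.1877 -0.6223  0.2313] tilt [ 0. -0. -1.] shift [ 0.5301 -0.2364  0.0813] spin -80.2 F [-0.84 -0.05 -0.5 ] grip 1.001 t 1.1
```

Emit:
send_rows --steps '[{"x":0.053,"y":-0.024,"z":0,"spin":-8,"hand":100},{"x":0.106,"y":-0.047,"z":0,"spin":-16,"hand":100},{"x":0.159,"y":-0.071,"z":0,"spin":-24,"hand":100},{"x":0.212,"y":-0.094,"z":0,"spin":-32,"hand":100},{"x":0.265,"y":-0.118,"z":0,"spin":-40,"hand":100},{"x":0.318,"y":-0.142,"z":0,"spin":-48,"hand":100},{"x":0.371,"y":-0.165,"z":0.01,"spin":-56,"hand":100},{"x":0.424,"y":-0.189,"z":0.02,"spin":-64,"hand":100},{"x":0.477,"y":-0.213,"z":0.04,"spin":-72,"hand":100},{"x":0.53,"y":-0.236,"z":0.06,"spin":-80,"hand":100},{"x":0.53,"y":-0.236,"z":0.08,"spin":-80,"hand":100},{"x":0.53,"y":-0.236,"z":0.1,"spin":-80,"hand":100},{"x":0.53,"y":-0.236,"z":0.11,"spin":-80,"hand":100},{"x":0.53,"y":-0.236,"z":0.11,"spin":-80,"hand":100}]'

```text
time_s: 2.85
position: [0.6259, -0.2445, 0.1207]
orientation: [-2.088, -2.346, 0.002]
force: [-0.7, 0.7, -0.2]
grip_width: 1.002
grasp_force: 0.0
```

```bash
python3 - <<'E'
from h import *
tool((.627,-.243,.004),7.6)
d=cam("side"); save(d,"s1.png",(260,80,440,220),4)
E
```

```text
pos [ 0.6259 -0.2445  0.1207] tilt [-0.002 -0.    -1.   ] shift [0.0013 0.0014 0.1167] spin -0.9 F [-0.67  0.67 -0.16] grip 1.002 t 2.85
```

View pics/s1.png

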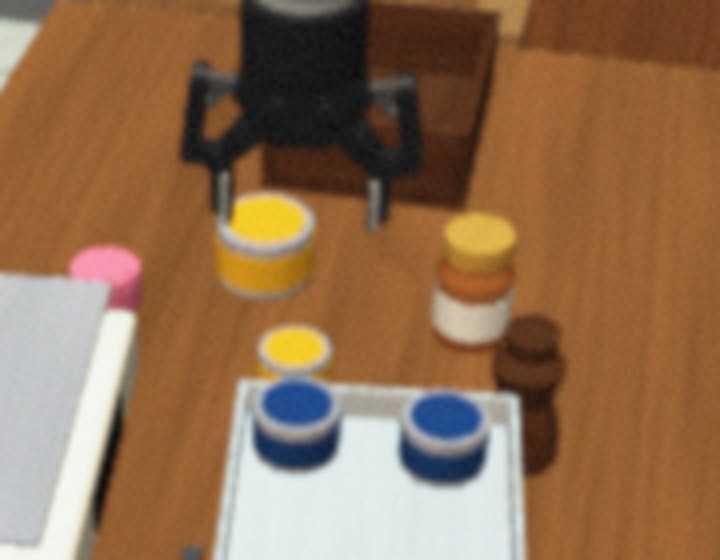

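The gripper stands right above the small yellow tin (crop pixel 297,350), its fingers at (222,195) and (376,205). Now I descend and grip.

Emit:
send_rows --steps '[{"x":0.001,"y":0.001,"z":0.03,"spin":-1,"hand":100},{"x":0.001,"y":0.001,"z":0.06,"spin":-1,"hand":100},{"x":0.001,"y":0.001,"z":0.09,"spin":-1,"hand":100},{"x":0.001,"y":0.001,"z":0.105,"spin":-1,"hand":100},{"x":0.001,"y":0.001,"z":0.115,"spin":-1,"hand":100},{"x":0.001,"y":0.001,"z":0.115,"spin":-1,"hand":100},{"x":0.001,"y":0.001,"z":0.115,"spin":-1,"hand":40},{"x":0.001,"y":0.001,"z":0.115,"spin":-1,"hand":40},{"x":0.001,"y":0.001,"z":0.115,"spin":-1,"hand":40},{"x":0.001,"y":0.001,"z":0.115,"spin":-1,"hand":40},{"x":0.001,"y":0.001,"z":0.115,"spin":-1,"hand":40},{"x":0.001,"y":0.001,"z":0.115,"spin":-1,"hand":40}]' --grip_force 30

```text
time_s: 4.4
position: [0.6285, -0.2426, 0.0074]
orientation: [2.065, 2.366, 0.001]
force: [-1.2, -0.6, 5.2]
grip_width: 0.574
grasp_force: 31.4
```

```bash
python3 - <<'E'
from h import *
tool((.539,.0085,.25),7.6)
E
```

```text
pos [ 0.6285 -0.2426  0.0074] tilt [ 0.001 -0.001 -1.   ] shift [ 0.2607 -0.0544 -0.2429] spin 0.2 F [-1.24 -0.57  5.2 ] grip 0.574 t 4.4
```

Emit:
send_rows --steps '[{"x":0,"y":0,"z":-0.02,"spin":0,"hand":40},{"x":0,"y":0,"z":-0.06,"spin":0,"hand":40},{"x":0,"y":0,"z":-0.11,"spin":0,"hand":40},{"x":0,"y":0,"z":-0.16,"spin":0,"hand":40},{"x":0,"y":0,"z":-0.2,"spin":0,"hand":40},{"x":0.04,"y":-0.008,"z":-0.21,"spin":0,"hand":40},{"x":0.08,"y":-0.017,"z":-0.21,"spin":0,"hand":40},{"x":0.12,"y":-0.025,"z":-0.21,"spin":0,"hand":40},{"x":0.16,"y":-0.034,"z":-0.21,"spin":0,"hand":40},{"x":0.2,"y":-0.042,"z":-0.21,"spin":0,"hand":40},{"x":0.23,"y":-0.048,"z":-0.21,"spin":0,"hand":40},{"x":0.25,"y":-0.052,"z":-0.21,"spin":0,"hand":40},{"x":0.26,"y":-0.054,"z":-0.21,"spin":0,"hand":40},{"x":0.26,"y":-0.054,"z":-0.21,"spin":0,"hand":40},{"x":0.26,"y":-0.054,"z":-0.21,"spin":0,"hand":40}]'

```text
time_s: 6.28
position: [0.5396, 0.0066, 0.2162]
orientation: [2.067, 2.365, -0.001]
force: [-0.1, -0.7, -1.7]
grip_width: 0.573
grasp_force: 31.6
```

```bash
python3 - <<'E'
from h import *
tool((.539,.0085,.118),7.6)
d=cam("side"); save(d,"s2.png",(270,100,440,250),4)
E
```

```text
pos [0.5396 0.0066 0.2162] tilt [ 0.    -0.001 -1.   ] shift [ 0.0021 -0.0003  0.0982] spin 0.1 F [-0.12 -0.72 -1.73] grip 0.573 t 6.275
```

View pics/s2.png

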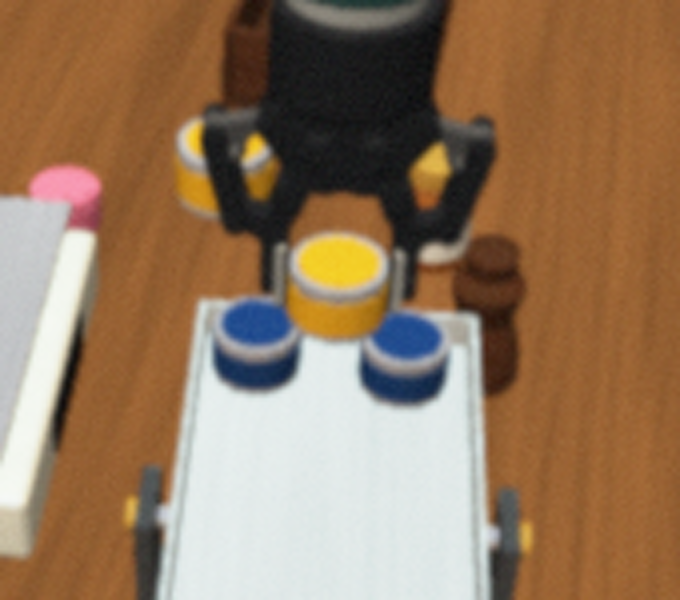

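The yellow tin (340,285) is held level over the tray between the blue tins. I lower it to just above the floor.

Emit:
send_rows --steps '[{"x":0.002,"y":0,"z":0.025,"spin":0,"hand":40},{"x":0.002,"y":0,"z":0.05,"spin":0,"hand":40},{"x":0.002,"y":0,"z":0.07,"spin":0,"hand":40},{"x":0.002,"y":0,"z":0.085,"spin":0,"hand":40},{"x":0.002,"y":0,"z":0.092,"spin":0,"hand":40},{"x":0.002,"y":0,"z":0.096,"spin":0,"hand":40},{"x":0.002,"y":0,"z":0.096,"spin":0,"hand":40},{"x":0.002,"y":0,"z":0.096,"spin":0,"hand":40}]'

```text
time_s: 7.32
position: [0.5393, 0.01, 0.1209]
orientation: [2.065, 2.366, 0.001]
force: [0.3, -0.2, -0.9]
grip_width: 0.571
grasp_force: 31.6
```

```bash
python3 - <<'E'
from h import *
tool((.539,.0085,.1174),7.6)
E
```

```text
pos [0.5393 0.01   0.1209] tilt [ 0.001  0.    -1.   ] shift [-0.0015 -0.0005  0.0035] spin 0.2 F [ 0.32 -0.24 -0.85] grip 0.571 t 7.325
```

Emit:
send_rows --steps '[{"x":0,"y":0,"z":0.0015,"hand":40},{"x":0,"y":0,"z":0.003,"hand":40},{"x":0,"y":0,"z":0.003,"hand":40},{"x":0,"y":0,"z":0.003,"hand":40}]'

```text
invalid input at $.steps[0]: expected keys x, y, z, spin, hand
```

Emit:
send_rows --steps '[{"x":0,"y":0,"z":0.0015,"spin":0,"hand":40},{"x":0,"y":0,"z":0.003,"spin":0,"hand":40},{"x":0,"y":0,"z":0.003,"spin":0,"hand":40},{"x":0,"y":0,"z":0.003,"spin":0,"hand":40}]'

```text
time_s: 7.82
position: [0.539, 0.01, 0.1174]
orientation: [2.066, 2.367, 0.0]
force: [-0.6, -0.4, -0.4]
grip_width: 0.572
grasp_force: 31.7
```

Emit:
send_rows --steps '[{"x":0,"y":0,"z":0.001,"spin":0,"hand":40},{"x":0,"y":0,"z":0.001,"spin":0,"hand":40},{"x":0,"y":0,"z":0.001,"spin":0,"hand":64},{"x":0,"y":0,"z":0.001,"spin":0,"hand":75},{"x":0,"y":0,"z":0.001,"spin":0,"hand":75},{"x":0,"y":0,"z":0.001,"spin":0,"hand":75}]'

```text
time_s: 8.57
position: [0.5389, 0.01, 0.1162]
orientation: [-2.066, -2.367, 0.0]
force: [0.1, 0.4, 0.0]
grip_width: 0.75
grasp_force: 0.0
```

Emit:
send_rows --steps '[{"x":0,"y":0,"z":-0.01,"spin":0,"hand":75},{"x":0,"y":0,"z":-0.03,"spin":0,"hand":75},{"x":0,"y":0,"z":-0.06,"spin":0,"hand":75},{"x":0,"y":0,"z":-0.1,"spin":0,"hand":75},{"x":0.05,"y":0,"z":-0.12,"spin":0,"hand":75},{"x":0.11,"y":0,"z":-0.12,"spin":0,"hand":30},{"x":0.16,"y":0,"z":-0.12,"spin":0,"hand":0},{"x":0.2,"y":0,"z":-0.12,"spin":0,"hand":0},{"x":0.22,"y":0,"z":-0.12,"spin":0,"hand":0},{"x":0.22,"y":0,"z":-0.12,"spin":0,"hand":0}]'

```text
time_s: 9.82
position: [0.5089, 0.2287, 0.2366]
orientation: [2.063, 2.369, 0.0]
force: [-0.4, -1.2, -0.4]
grip_width: 0.002
grasp_force: 0.0
```

```bash
python3 - <<'E'
from h import *
o=np.array([.531,.057]);t=np.radians(7.6);e=np.array([np.cos(t),np.sin(t)]);u=np.array([-e[1],e[0]])
d=cam("top"); P=cloud(d); save(d,"t2.png",(190,160,370,290),4)
for n,c in (("a",(.507,-.063)),("b",(.59,-.057)),("c",(.539,.01))):
    m=(np.hypot(P[...,0]-c[0],P[...,1]-c[1])<.03)&(P[...,2]>.136)&(P[...,2]<.16); q=P[m]
    print(n,len(q),((q.mean(0)[:2]-o)@np.c_[e,u]).round(4),np.median(q[:,2]))
T=np.r_[o+.185*u,.15]; print(T); tool(T,7.6)
E
```

```text
a 366 [-0.0382 -0.1165] 0.14173914625024048
b 353 [ 0.0438 -0.1208] 0.14183303445040904
c 362 [ 0.0014 -0.0489] 0.141736390239958
[0.50653257 0.24037487 0.15      ]
pos [0.5094 0.2268 0.2364] tilt [ 0.    -0.001 -1.   ] shift [ 0.014  -0.001   0.0864] spin 0.2 F [-0.17 -0.14  0.23] grip 0.002 t 9.875
```

View pics/t2.png

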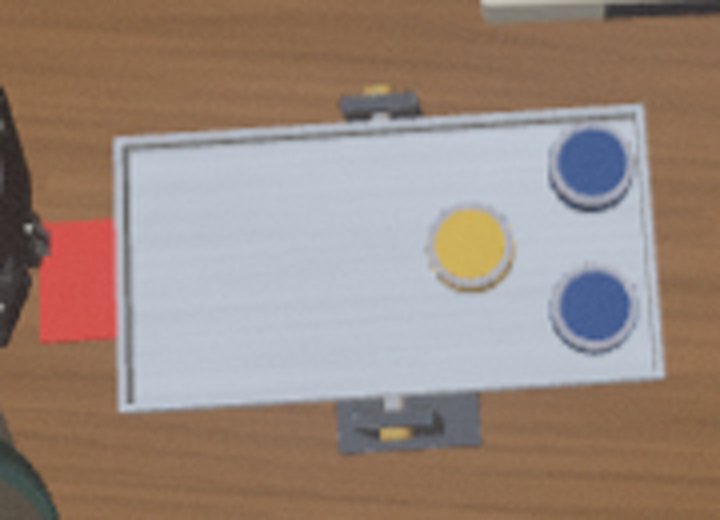

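All three tins are in the far half: yellow at tray y −49 mm (crop pixel 470,243), blue at −117 and −121 mm (594,305 and 590,160). The tray is level with the tab free. Next I go just above the tab.

Emit:
send_rows --steps '[{"x":0.01,"y":-0.001,"z":0.03,"spin":0,"hand":0},{"x":0.019,"y":-0.001,"z":0.06,"spin":0,"hand":0},{"x":0.019,"y":-0.001,"z":0.09,"spin":0,"hand":0},{"x":0.019,"y":-0.001,"z":0.105,"spin":0,"hand":0},{"x":0.019,"y":-0.001,"z":0.112,"spin":0,"hand":0},{"x":0.019,"y":-0.001,"z":0.115,"spin":0,"hand":0},{"x":0.019,"y":-0.001,"z":0.115,"spin":0,"hand":0},{"x":0.019,"y":-0.001,"z":0.115,"spin":0,"hand":0}]'

```text
time_s: 10.88
position: [0.5061, 0.2468, 0.122]
orientation: [2.065, 2.366, 0.002]
force: [1.3, -0.2, 1.7]
grip_width: -0.003
grasp_force: 0.0
```

```bash
python3 - <<'E'
from h import *
o=np.array([.531,.057]);t=np.radians(7.6);u=np.array([-np.sin(t),np.cos(t)])
s=status.get_state(); print("tray y",(s["position"][:2]-o)@u)
for th in (0.02,.1,.2,.3,.37,.4,.45,.5,.54):
    print(th); tool(np.r_[o+(.180*np.cos(th)+.011)*u,.110-.180*np.sin(th)],7.6,s)
E
```

```text
tray y 0.19147218979645392
0.02
pos [0.5061 0.2468 0.122 ] tilt [ 0.001  0.001 -1.   ] shift [-0.0005 -0.0004  0.0156] spin 0.2 F [ 1.25 -0.15  1.71] grip -0.003 t 10.875
0.1
pos [0.5061 0.2468 0.122 ] tilt [ 0.001  0.001 -1.   ] shift [-0.0014 -0.0004  0.03  ] spin 0.2 F [ 1.25 -0.15  1.71] grip -0.003 t 10.875
0.2
pos [0.5061 0.2468 0.122 ] tilt [ 0.001  0.001 -1.   ] shift [-0.0041 -0.0005  0.0478] spin 0.2 F [ 1.25 -0.15  1.71] grip -0.003 t 10.875
0.3
pos [0.5061 0.2468 0.122 ] tilt [ 0.001  0.001 -1.   ] shift [-0.0085 -0.0005  0.0652] spin 0.2 F [ 1.25 -0.15  1.71] grip -0.003 t 10.875
0.37
pos [0.5061 0.2468 0.122 ] tilt [ 0.001  0.001 -1.   ] shift [-0.0127 -0.0005  0.0771] spin 0.2 F [ 1.25 -0.15  1.71] grip -0.003 t 10.875
0.4
pos [0.5061 0.2468 0.122 ] tilt [ 0.001  0.001 -1.   ] shift [-0.0147 -0.0005  0.0821] spin 0.2 F [ 1.25 -0.15  1.71] grip -0.003 t 10.875
0.45
pos [0.5061 0.2468 0.122 ] tilt [ 0.001  0.001 -1.   ] shift [-0.0184 -0.0006  0.0903] spin 0.2 F [ 1.25 -0.15  1.71] grip -0.003 t 10.875
0.5
pos [0.5061 0.2468 0.122 ] tilt [ 0.001  0.001 -1.   ] shift [-0.0225 -0.0006  0.0983] spin 0.2 F [ 1.25 -0.15  1.71] grip -0.003 t 10.875
0.54
pos [0.5061 0.2468 0.122 ] tilt [ 0.001  0.001 -1.   ] shift [-0.0261 -0.0006  0.1046] spin 0.2 F [ 1.25 -0.15  1.71] grip -0.003 t 10.875
```

Emit:
send_rows --steps '[{"x":0,"y":0,"z":0.004,"spin":0,"hand":0},{"x":0,"y":0,"z":0.008,"spin":0,"hand":0},{"x":0,"y":0,"z":0.011,"spin":0,"hand":0},{"x":0,"y":0,"z":0.013,"spin":0,"hand":0},{"x":0,"y":0,"z":0.015,"spin":0,"hand":0},{"x":-0.001,"y":0,"z":0.018,"spin":0,"hand":0},{"x":-0.001,"y":0,"z":0.022,"spin":0,"hand":0},{"x":-0.001,"y":0,"z":0.026,"spin":0,"hand":0},{"x":-0.001,"y":0,"z":0.03,"spin":0,"hand":0},{"x":-0.001,"y":0,"z":0.03,"spin":0,"hand":0}]'

```text
time_s: 12.12
position: [0.5056, 0.2457, 0.0916]
orientation: [2.066, 2.367, -0.0]
force: [-2.4, -0.3, 5.3]
grip_width: -0.001
grasp_force: 3.1
```

Emit:
send_rows --steps '[{"x":0,"y":0,"z":0.004,"spin":0,"hand":0},{"x":-0.001,"y":0,"z":0.008,"spin":0,"hand":0},{"x":-0.002,"y":0,"z":0.012,"spin":0,"hand":0},{"x":-0.003,"y":0,"z":0.016,"spin":0,"hand":0},{"x":-0.004,"y":0,"z":0.02,"spin":0,"hand":0},{"x":-0.005,"y":0,"z":0.024,"spin":0,"hand":0},{"x":-0.006,"y":0,"z":0.028,"spin":0,"hand":0},{"x":-0.007,"y":0,"z":0.032,"spin":0,"hand":0},{"x":-0.008,"y":0,"z":0.036,"spin":0,"hand":0},{"x":-0.009,"y":0,"z":0.04,"spin":0,"hand":0},{"x":-0.009,"y":0,"z":0.04,"spin":0,"hand":0}]'

```text
time_s: 13.5
position: [0.5068, 0.2372, 0.0517]
orientation: [-2.065, -2.367, -0.001]
force: [-1.7, -0.7, 7.4]
grip_width: -0.004
grasp_force: 3.5
```

```bash
cat > look.py <<'E'
from h import *
import sys
o=np.array([.531,.057,.110]);t=np.radians(7.6);A=np.array([[np.cos(t),np.sin(t),0],[-np.sin(t),np.cos(t),0],[0,0,1.]])
def look(name=None):
    s=status.get_state(); print("F",np.round(s["force"],1),"pos in stand",(A@(s["position"]-o)).round(4),"t",s["time_s"])
    for n in ("top","side"):
        d=cam(n); L=(cloud(d)-o)@A.T
        if name and n=="side": save(d,name,(260,150,440,340),4 if 0 else 3)
        hsv=cv2.cvtColor(d["frame"],cv2.COLOR_RGB2HSV); ok=d["range_z"]>0
        box=ok&(abs(L[...,0])<.074)&(abs(L[...,1])<.16)&(L[...,2]>-.1)&(L[...,2]<.08)
        f=box&(hsv[...,1]<60)&(hsv[...,2]>120)&(abs(L[...,1])<.12)&(abs(L[...,0])<.06)
        k=-np.median(L[f][:,2]/np.where(abs(L[f][:,1])>.03,L[f][:,1],np.nan)[...]) if 0 else -np.polyfit(L[f][:,1],L[f][:,2],1)[0]
        th=np.arctan(k); print(n,"tilt",round(th,3))
        c,q=np.cos(th),np.sin(th); Y=L[...,1]*c-L[...,2]*q; Z=L[...,1]*q+L[...,2]*c
        for nm,lo,hi in (("yellow",18,35),("blue",100,125)):
            m=box&(hsv[...,0]>=lo)&(hsv[...,0]<=hi)&(hsv[...,1]>110)&(Z>.026)&(Z<.045)
            N,lab,st,_=cv2.connectedComponentsWithStats(m.astype(np.uint8))
            for i in range(1,N):
                if st[i,4]>30: w=lab==i; print("  ",nm,st[i,4],"x",L[w][:,0].mean().round(3),"y",Y[w].mean().round(3),"z",Z[w].mean().round(3))
look(sys.argv[1] if len(sys.argv)>1 else None)
E
python3 look.py
```

```text
F [-1.7 -0.7  7.4] pos in stand [-0.0002  0.1819 -0.0583] t 13.5
top tilt 0.362
   yellow 201 x 0.001 y -0.034 z 0.031
   blue 188 x 0.044 y -0.103 z 0.029
   blue 208 x -0.039 y -0.098 z 0.029
side tilt 0.321
```

Emit:
send_rows --steps '[{"x":0,"y":0,"z":0.002,"spin":0,"hand":0},{"x":-0.001,"y":0,"z":0.004,"spin":0,"hand":0},{"x":-0.002,"y":0,"z":0.006,"spin":0,"hand":0},{"x":-0.002,"y":0,"z":0.008,"spin":0,"hand":0},{"x":-0.002,"y":0,"z":0.008,"spin":0,"hand":0}]'

```text
time_s: 14.22
position: [0.5073, 0.2347, 0.0435]
orientation: [2.066, 2.367, -0.0]
force: [-0.8, -1.1, 4.5]
grip_width: 0.002
grasp_force: 2.0
```

Emit:
send_rows --steps '[{"x":0,"y":0,"z":0.0015,"spin":0,"hand":0},{"x":-0.001,"y":0,"z":0.003,"spin":0,"hand":0},{"x":-0.001,"y":0,"z":0.004,"spin":0,"hand":0},{"x":-0.001,"y":0,"z":0.004,"spin":0,"hand":0}]'

```text
time_s: 14.72
position: [0.5075, 0.2336, 0.0393]
orientation: [2.066, 2.367, 0.0]
force: [-0.6, -1.7, 6.0]
grip_width: 0.002
grasp_force: 2.1
```

Emit:
send_rows --steps '[{"x":0,"y":0,"z":0.0015,"spin":0,"hand":0},{"x":-0.001,"y":0,"z":0.003,"spin":0,"hand":0},{"x":-0.002,"y":0,"z":0.004,"spin":0,"hand":0},{"x":-0.002,"y":0,"z":0.004,"spin":0,"hand":0}]'

```text
time_s: 15.22
position: [0.5078, 0.2333, 0.0368]
orientation: [-2.065, -2.368, -0.004]
force: [-2.8, 0.6, 16.1]
grip_width: 0.0
grasp_force: 7.6
```

```bash
python3 look.py
```

```text
F [-2.8  0.6 16.1] pos in stand [ 0.0003  0.1778 -0.0732] t 15.225
top tilt 0.381
   yellow 158 x 0.001 y 0.126 z 0.029
   blue 151 x 0.049 y 0.114 z 0.03
   blue 152 x -0.05 y 0.126 z 0.029
side tilt 0.324
```

The tray is bearing on the stop, with 16 N at the tab, and all three tins are at the tab end. I ease off slightly and hold.

Emit:
send_rows --steps '[{"x":0,"y":0,"z":-0.0005,"spin":0,"hand":0},{"x":0,"y":0,"z":-0.0005,"spin":0,"hand":0},{"x":0,"y":0,"z":-0.0005,"spin":0,"hand":0},{"x":0,"y":0,"z":-0.0005,"spin":0,"hand":0},{"x":0,"y":0,"z":-0.0005,"spin":0,"hand":0},{"x":0,"y":0,"z":-0.0005,"spin":0,"hand":0},{"x":0,"y":0,"z":-0.0005,"spin":0,"hand":0},{"x":0,"y":0,"z":-0.0005,"spin":0,"hand":0}]'

```text
time_s: 16.32
position: [0.5077, 0.2333, 0.0369]
orientation: [-2.064, -2.367, -0.004]
force: [-1.8, 0.8, 12.6]
grip_width: -0.001
grasp_force: 6.1
```

```bash
python3 look.py s5.png
```

```text
F [-1.8  0.8 12.6] pos in stand [ 0.0003  0.1778 -0.0731] t 16.325
top tilt 0.381
   yellow 159 x 0.001 y 0.126 z 0.029
   blue 151 x 0.05 y 0.114 z 0.03
   blue 158 x -0.05 y 0.126 z 0.029
side tilt 0.322
```

View pics/s5.png

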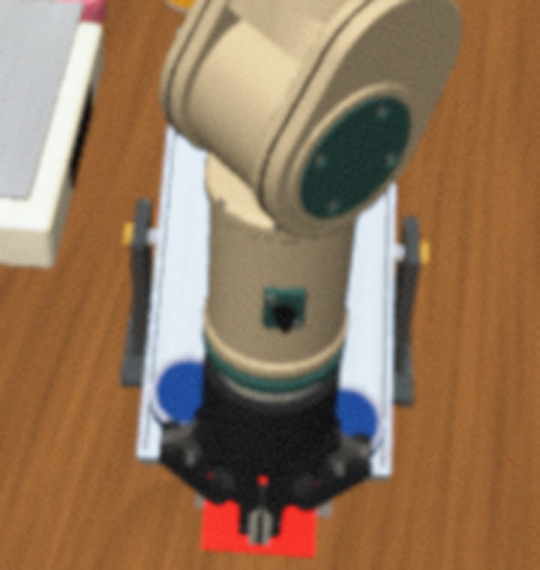

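The image shows the finger on the red tab (260,525) with the blue tins behind it (180,390) and (355,410), so nothing is touching them. I press a touch firmer and hold.

Emit:
send_rows --steps '[{"x":0,"y":0,"z":0.0007,"spin":0,"hand":0},{"x":0,"y":0,"z":0.0007,"spin":0,"hand":0},{"x":0,"y":0,"z":0.0007,"spin":0,"hand":0},{"x":0,"y":0,"z":0.0007,"spin":0,"hand":0},{"x":0,"y":0,"z":0.0007,"spin":0,"hand":0},{"x":0,"y":0,"z":0.0007,"spin":0,"hand":0},{"x":0,"y":0,"z":0.0007,"spin":0,"hand":0},{"x":0,"y":0,"z":0.0007,"spin":0,"hand":0},{"x":0,"y":0,"z":0.0007,"spin":0,"hand":0},{"x":0,"y":0,"z":0.0007,"spin":0,"hand":0}]'

```text
time_s: 17.68
position: [0.5078, 0.2333, 0.0368]
orientation: [-2.065, -2.368, -0.004]
force: [-3.1, 0.3, 17.3]
grip_width: 0.001
grasp_force: 8.2
```

Emit:
send_rows --steps '[{"x":0,"y":0,"z":-0.002,"spin":0,"hand":0},{"x":0.001,"y":0,"z":-0.004,"spin":0,"hand":0},{"x":0.002,"y":0,"z":-0.007,"spin":0,"hand":0},{"x":0.003,"y":0,"z":-0.01,"spin":0,"hand":0},{"x":0.004,"y":0,"z":-0.013,"spin":0,"hand":0},{"x":0.005,"y":0,"z":-0.016,"spin":0,"hand":0},{"x":0.006,"y":0,"z":-0.019,"spin":0,"hand":0},{"x":0.007,"y":0,"z":-0.022,"spin":0,"hand":0},{"x":0.008,"y":0,"z":-0.025,"spin":0,"hand":0},{"x":0.009,"y":0,"z":-0.028,"spin":0,"hand":0},{"x":0.01,"y":0,"z":-0.031,"spin":0,"hand":0},{"x":0.01,"y":0,"z":-0.034,"spin":0,"hand":0},{"x":0.011,"y":0,"z":-0.037,"spin":0,"hand":0},{"x":0.011,"y":0,"z":-0.04,"spin":0,"hand":0},{"x":0.012,"y":0,"z":-0.043,"spin":0,"hand":0},{"x":0.012,"y":0,"z":-0.046,"spin":0,"hand":0},{"x":0.013,"y":0,"z":-0.049,"spin":0,"hand":0},{"x":0.013,"y":0,"z":-0.052,"spin":0,"hand":0},{"x":0.013,"y":0,"z":-0.055,"spin":0,"hand":0},{"x":0.013,"y":0,"z":-0.055,"spin":0,"hand":0}]'

```text
time_s: 20.18
position: [0.5058, 0.2449, 0.0903]
orientation: [-2.066, -2.367, -0.0]
force: [0.3, 1.8, 2.4]
grip_width: -0.005
grasp_force: 1.3
```

```bash
python3 look.py
```

```text
F [0.3 1.8 2.4] pos in stand [-1.000e-04  1.895e-01 -1.970e-02] t 20.175
top tilt 0.085
   yellow 196 x 0.001 y 0.126 z 0.029
   blue 181 x 0.049 y 0.114 z 0.03
   blue 192 x -0.051 y 0.126 z 0.029
side tilt 0.033
```

Still in contact, about 20 mm from level. I ease up the rest slowly and then lift clear.

Emit:
send_rows --steps '[{"x":0,"y":0,"z":-0.002,"spin":0,"hand":0},{"x":0,"y":0,"z":-0.004,"spin":0,"hand":0},{"x":0.001,"y":0,"z":-0.006,"spin":0,"hand":0},{"x":0.001,"y":0,"z":-0.008,"spin":0,"hand":0},{"x":0.001,"y":0,"z":-0.01,"spin":0,"hand":0},{"x":0.001,"y":0,"z":-0.012,"spin":0,"hand":0},{"x":0.001,"y":0,"z":-0.014,"spin":0,"hand":0},{"x":0.001,"y":0,"z":-0.016,"spin":0,"hand":0},{"x":0.001,"y":0,"z":-0.018,"spin":0,"hand":0},{"x":0.001,"y":0,"z":-0.02,"spin":0,"hand":0},{"x":0.001,"y":0,"z":-0.022,"spin":0,"hand":0},{"x":0.001,"y":0,"z":-0.025,"spin":0,"hand":0},{"x":0.001,"y":0,"z":-0.03,"spin":0,"hand":0},{"x":0.001,"y":0,"z":-0.045,"spin":0,"hand":0},{"x":0.005,"y":0,"z":-0.075,"spin":0,"hand":0},{"x":0.02,"y":0,"z":-0.1,"spin":0,"hand":0},{"x":0.05,"y":0,"z":-0.12,"spin":0,"hand":0},{"x":0.08,"y":0,"z":-0.13,"spin":0,"hand":0},{"x":0.08,"y":0,"z":-0.13,"spin":0,"hand":0},{"x":0.08,"y":0,"z":-0.13,"spin":0,"hand":0}]'

```text
time_s: 22.78
position: [0.4951, 0.3229, 0.2203]
orientation: [2.066, 2.366, -0.001]
force: [0.4, -0.2, -0.2]
grip_width: 0.001
grasp_force: 0.0
```

```bash
python3 look.py f.png; python3 - <<'E'
from h import *
d=cam("top"); save(d,"t6.png",(190,130,490,290),2.6)
E
```

```text
F [ 0.4 -0.2 -0.2] pos in stand [-0.0004  0.2684  0.1103] t 22.775
top tilt -0.025
   yellow 203 x 0.001 y 0.126 z 0.029
   blue 189 x 0.049 y 0.114 z 0.029
   blue 194 x -0.051 y 0.126 z 0.029
side tilt -0.293
```

View pics/t6.png

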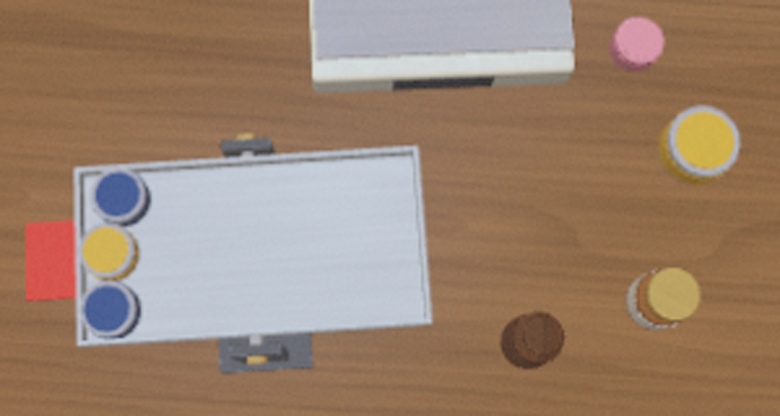

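All three tins lie flat at the tab end (108,252), (120,195) and (110,308). The jar and mill have not moved. I check that the tab is back at its starting height, then hand in.

```bash
python3 - <<'E'
from h import *
d=cam("top"); P=cloud(d); hsv=cv2.cvtColor(d["frame"],cv2.COLOR_RGB2HSV)
red=(hsv[...,1]>150)&((hsv[...,0]<8)|(hsv[...,0]>172))&(np.hypot(P[...,0]-.506,P[...,1]-.238)<.05)
z=np.median(P[red][:,2]); print("tab z",z, "(start 0.1094)")
if abs(z-.1094)<.004: print(arm.sign_off())
E
```

```text
tab z 0.10942145699296335 (start 0.1094)
the job is handed in; nothing more can be done
None
```

The job is handed in at about 23 s on the clock: all three tins lie flat at the tab end, the tray is back level and untouched, and the jar and mill look unmoved; I did not re-measure the stop block's position, and no verdict was returned.

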